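Put mixed-up components back in their colour-coded trays

ROBOT

A 6-joint arm with a two-finger parallel gripper is mounted at the origin on a cart in front of the work surface, level with it; the furniture and walls round the work are solid. World frame = base frame: x ahead of the robot, y to its left, z up, the work surface at z = 0. Lengths are in m, angles in rad, forces in N, time in s.
With the tool pointing down it reaches from about 0.35 to 0.875 m from the base axis. Payload 4.2 kg.
Tool frame: the origin (TCP) lies at the very end of the fingers, on their centre line; the grasp point (between the pads) lies 19 mm behind it; z points along the fingers, y is the line along which they close (so a half turn about z gives the same grasp; the last joint's range is limited). The gripper opens to 85 mm and grips with 20 to 120 N. Pads are 22 mm wide; open, the fingers measure 114 mm over their backs; the gripper's body (76 mm by 85 mm) begins 54 mm behind the grasp point. The pads swing forward as they close: fully open they stand 13 mm farther back than shut.
Start: joints at [-1.071, 0.385, 0.008, 0, -1.194, -0.259], TCP at [0.149, -0.607, 0.231] pointing down, gripper open.
Joint ranges: [-3.14, 3.14], [-1.21, 2.06], [-1.07, 1.41], [-3.16, 2.05], [-2.99, -0.16], [-3.1, 3.1]. Speed limits (rad/s): [2.79, 2.79, 3.14, 3.14, 3.14, 3.14].

INTERFACE

Orientations are given as a unit quaternion [w, x, y, z].
In Python, from station import * gives the robot as it stands.
- The arm moves only by the tool arm_command, never from a script. Its argument "increments" is a list of rows, each an object with "jaw": the gripper's target within -1 to 1 (fully open at 1, half-way at 0, shut at -1); "dp": the shift along the tool's x, y, z in mm, a list of three; "twist": the turn about the tool's z in rad. In form: [{"jaw": jaw, "dp": [x, y, z], "twist": twist}, ...]. A call has 1 to 10 rows; each row is the pose to reach, as a shift and turn from the pose commanded when the call began, along the tool's axes at that moment; what a row does not reach only later rows make up. A row lasts 1/10 s, in which the tool goes at most 50 mm and 8.59 degrees, less where a joint would pass 70% of its speed; a pose out of reach is approached as far as the arm can. A call with a gripper value outside its range is refused whole. The fingers move at their own pace and stop on an object; "squeeze" is the grip in N (left out, the last holds). Time passes only in rows, so rows that repeat a pose let the fingers close. It gives the time, the measured TCP pose, the force, the opening and the grip force at its end, in the units of the state.
- observe(): the state, without advancing time (a new reading comes with each control period).
- capture(name): name is "side" or "top" or "wrist"; returns the picture (384x512x3 uint8, red, green, blue); there is no depth.
- camera_info(name): a dict with "fx", "fy", "cx", "cy" (pixels), "k1" (the pictures are not rectified: a ray, as slopes to the right and down, at radius r is drawn at 1 + k1 r^2 times it, then the intrinsics apply), "R" (3x3) and "t" (3): a world point X has camera coordinates R X + t. Camera axes: x right, y down, z forward; pixel columns grow to the right and rows downward; lengths in m; the calibration is good to about 2 mm. A picture is of the moment at which its call begins: read the wrist's pose just before it. camera_info takes no time and is no camera call; for the wrist camera it gives the pose at the moment of the call.
- job_done(): hands the job in; it is judged then, once.
The state is a dict: "t": time; "joint_positions": joint angles; "dq": joint speeds; "tau": joint torques, N m; "position": TCP position; "tcp_rot": TCP orientation; "ft_force": force on the tool from outside, world axes, zero at the start; "ft_torque": the same for the moment, N m; "width": finger opening in m; "finger_force": force on a finger pad.
Only numpy, scipy, OpenCV 4.12 (cv2) and the standard library are available. Lean on these libraries where they do the work, as an engineer would, in place of code of your own. Each camera call takes 0.05 s, during which the arm holds its last target. There are 200 camera calls.

TASK

The four components have been put back in the wrong parts trays. Rearrange them so that each one sits upright and centred in the tray of its own colour: green terminal block in the green tray, blue capacitor in the blue one, black heat sink in the black one, silver heat sink in the white one. A tray holds one part at a time, so use the empty yellow tray as a parking place on the way.

Things in the scene. Friction and masses are not known exactly. Their poses are not given: they have to be found in the camera images.
- terminal_block_mid (a point): centre (half-way up) of the green terminal block, 21 (x) x 45 (y) x 20 (z) mm, 25 to 45 g, z up. It is stepped: its -x half is only 12 mm high; the two 45-mm-apart ends are plain and flat to grip. Starts lying, at any yaw, in the pocket of a tray of another colour.
- capacitor_mid (a point): centre (half-way up) of the dark blue round capacitor, 22 mm across, 40 mm tall, standing upright (z up), 25 to 45 g. Starts standing in the pocket of a tray of another colour.
- black_heat_sink_mid (a point): centre (half-way up) of the black finned heat sink, 30 (x) x 50 (y) x 22 (z) mm, about 45 to 80 g, fins up (z up); grip it across the 30 mm. Starts lying, at any yaw, in the pocket of a tray of another colour.
- silver_heat_sink_mid (a point): centre (half-way up) of the bright silver finned heat sink, 30 (x) x 50 (y) x 22 (z) mm, about 45 to 80 g, fins up (z up); grip it across the 30 mm. Starts lying, at any yaw, in the pocket of a tray of another colour.
- tray_green_mid (a point): middle of the pad of the green parts tray, at the top of the pad (3 mm above the bench). Tray fixed to the bench, 94 mm square; green rim all round, 8 mm wide, its top 6 mm above the bench; square pocket 78 mm wide inside the rim, lined with a pink foam pad (firm, flat). x and y axes along the tray's sides, z up; a small blank white card is clipped to its -x edge, outside.
- tray_blue_mid (a point): middle of the pad of the blue parts tray, at the top of the pad (3 mm above the bench). Tray fixed to the bench, 94 mm square; blue rim all round, 8 mm wide, its top 6 mm above the bench; square pocket 78 mm wide inside the rim, lined with a pink foam pad (firm, flat). x and y axes along the tray's sides, z up; a small blank white card is clipped to its -x edge, outside.
- tray_black_mid (a point): middle of the pad of the black parts tray, at the top of the pad (3 mm above the bench). Tray fixed to the bench, 94 mm square; black rim all round, 8 mm wide, its top 6 mm above the bench; square pocket 78 mm wide inside the rim, lined with a pink foam pad (firm, flat). x and y axes along the tray's sides, z up; a small blank white card is clipped to its -x edge, outside.
- tray_white_mid (a point): middle of the pad of the white parts tray, at the top of the pad (3 mm above the bench). Tray fixed to the bench, 94 mm square; white rim all round, 8 mm wide, its top 6 mm above the bench; square pocket 78 mm wide inside the rim, lined with a pink foam pad (firm, flat). x and y axes along the tray's sides, z up; a small blank white card is clipped to its -x edge, outside.
- tray_yellow_mid (a point): middle of the pad (its top) of the yellow parts tray, built exactly like the other trays but with a yellow rim. Empty at the start. Behind all the trays a long shelf crosses above the bench: its front edge is at x = 0.66 m (solid from 0.30 to 0.40 m above the bench), so keep the wrist and arm on the robot side of it.
There are look-alikes about, which are no part of the job. Leave any red look-alike of the part that bears silver_heat_sink_mid alone.

How it is judged:
At the end, for the whole second after the job is handed in: Each of the four components rests upright (within 0.15 rad) on the pad of the tray of its colour (silver goes to white), its centre within 15 mm of the tray's middle and at its resting height within 4 mm, released and staying there (horizontal distance between terminal_block_mid and tray_green_mid below 0.015 m and z of terminal_block_mid in the frame of tray_green_mid between 0.006 and 0.014 m and angle between each of terminal_block_mid, capacitor_mid, black_heat_sink_mid, silver_heat_sink_mid's own z axis and vertical below 0.15 rad and horizontal distance between capacitor_mid and tray_blue_mid below 0.015 m and z of capacitor_mid in the frame of tray_blue_mid between 0.016 and 0.024 m and horizontal distance between black_heat_sink_mid and tray_black_mid below 0.015 m and z of black_heat_sink_mid in the frame of tray_black_mid between 0.007 and 0.015 m and horizontal distance between silver_heat_sink_mid and tray_white_mid below 0.015 m and z of silver_heat_sink_mid in the frame of tray_white_mid between 0.007 and 0.015 m); the robot touches nothing.
It also fails if it takes over 138 s, if anything falls off the work surface, if the arm or the gripper's body presses on something with over 40 N, if the wrist force passes 120 N, or if a joint passes its speed limit or range.

## Working session

There is one attempt and no reset: what is moved stays moved. The work goes in short steps, Python scripts to look and compute and a tool call to move; the robot and the scene stay as the last step left them, time stands still between calls to the robot, and variables do not carry over. Pictures are saved under pics/ and viewed, at most 14 in all, crops included, and the job is handed in when it is done.

Besides the shell and the picture viewer there is one more tool, called by a JSON object that holds its "api" and its "payload". arm_command: Moves the arm, as the interface text tells. Its arguments: {"type":"object","properties":{"increments":{"type":"array"},"squeeze":{"type":"number"}},"required":["increments"]}

```bash
mkdir -p pics; ls; python3 - <<'E'
from station import *
import cv2
s=observe();print(s)
for n in("top","side"):
    im=capture(n);cv2.imwrite(f"pics/{n}0.png",im[:,:,::-1]);
    print(n,camera_info(n))
a=cv2.imread("pics/top0.png");b=cv2.imread("pics/side0.png")
cv2.imwrite("pics/top0x.png",cv2.resize(a,(800,600),interpolation=2));cv2.imwrite("pics/side0x.png",cv2.resize(b,(800,600),interpolation=2))
E
```

```text
pics
{'t': 0.0, 'joint_positions': array([-1.07137919e+00,  3.85532908e-01,  6.59055323e-03, -5.42339494e-04,
       -1.19399796e+00, -2.58613947e-01]), 'dq': array([ 6.45891276e-05, -8.00444323e-06,  1.71691078e-04, -1.18056290e-04,
       -1.76107135e-04, -1.24716666e-04]), 'tau': array([-1.88408048e-03, -3.92289770e+01,  1.88401526e+01,  4.18619916e+00,
       -4.66685815e-03,  6.08135025e-06]), 'position': array([ 0.14894015, -0.60636932,  0.23021563]), 'tcp_rot': array([-1.62492562e-04, -1.20011511e-01,  9.92771889e-01,  1.08917065e-03]), 'ft_force': array([ 0.13785261, -0.18726414, -0.23074666]), 'ft_torque': array([ 0.04556723, -0.00766209, -0.00644794]), 'finger_force': 0.0, 'width': 0.08492601192748975}
top {'fx': 379.2603496560908, 'fy': 379.2603496560908, 'cx': 257.65162901053014, 'cy': 188.31812794925855, 'k1': -0.08993416551678449, 'R': array([[-0.02760742, -0.99954148,  0.01243591],
       [-0.98042055,  0.02464863, -0.19536628],
       [ 0.19497018, -0.01758598, -0.9806515 ]]), 't': array([-0.00943921,  0.50902793,  0.92965751])}
side {'fx': 486.7618148238014, 'fy': 486.7618148238014, 'cx': 257.91994976036597, 'cy': 187.0046732194931, 'k1': -0.08166692693588504, 'R': array([[ 0.9986462 ,  0.04925198, -0.01673377],
       [ 0.00983848, -0.4947338 , -0.86898888],
       [-0.05107819,  0.8676478 , -0.4945486 ]]), 't': array([-0.49205727,  0.01191274,  1.39577284])}
```

View pics/top0x.png

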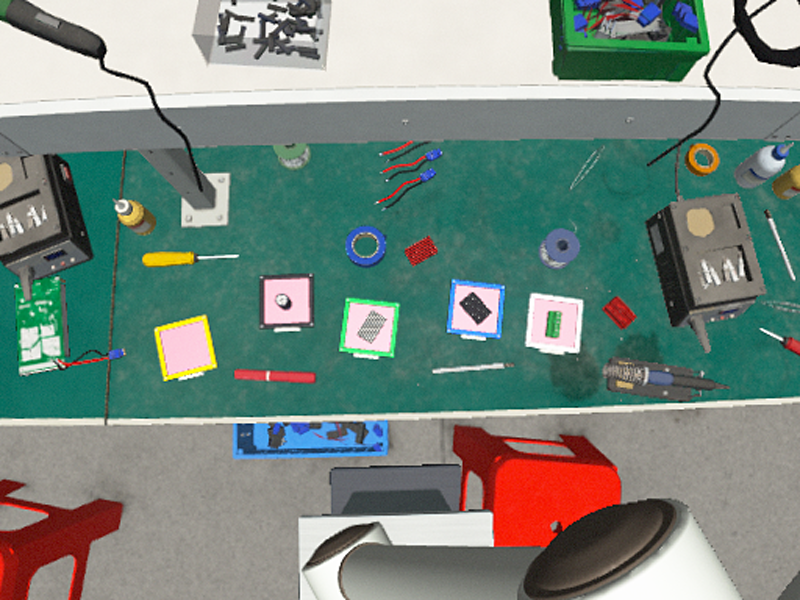

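View pics/side0x.png

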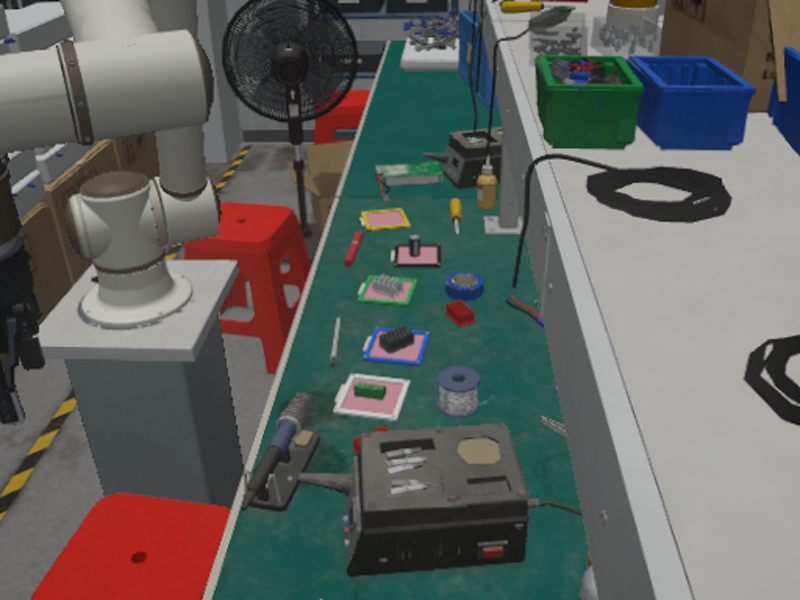

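Top view (800x600): the capacitor is in the black tray (283,300), the silver sink in green (372,327), the black sink in blue (475,307) and the green block in white (554,323). Yellow (186,347) is empty. The two red look-alikes are at (421,250) and (620,311). The side view shows the same layout. I'll triangulate the pads and the parts next.

```bash
cat > h.py <<'E'
import numpy as np, cv2
def norm(c,uv):
    uv=np.atleast_2d(np.float64(uv)); K=np.array([[c['fx'],0,c['cx']],[0,c['fy'],c['cy']],[0,0,1]])
    return cv2.undistortPoints(uv.reshape(-1,1,2),K,np.array([c['k1'],0,0,0,0.])).reshape(-1,2)
def plane(c,uv,z):
    n=norm(c,uv); d=np.c_[n,np.ones(len(n))]@c['R']; o=-c['R'].T@c['t']
    return o+d*((z-o[2])/d[:,2])[:,None]
def tri(c1,u1,c2,u2):
    P=[np.c_[c['R'],c['t']] for c in(c1,c2)]
    X=cv2.triangulatePoints(P[0],P[1],norm(c1,u1).T,norm(c2,u2).T); return (X[:3]/X[3]).T
def pads(im,amin):  # im RGB -> pad hulls
    h=cv2.cvtColor(im,cv2.COLOR_RGB2HSV).astype(int); r,g,b=[im[:,:,i].astype(int) for i in range(3)]
    m=((r-g>25)&(b-g>0)&(r>170)).astype(np.uint8)
    cs,_=cv2.findContours(m,cv2.RETR_EXTERNAL,cv2.CHAIN_APPROX_NONE)
    return [cv2.convexHull(k) for k in cs if cv2.contourArea(k)>amin],m
def parts(im,hull,m,er=2):
    k=np.zeros_like(m);cv2.fillConvexPoly(k,hull,1);k=cv2.erode(k,np.ones((2*er+1,)*2,np.uint8))
    return k&(1-m)
E
python3 - <<'E'
from station import *; from h import *
C={};I={};H={}
for n in("top","side"):
    C[n]=camera_info(n);I[n]=cv2.imread(f"pics/{n}0.png")[:,:,::-1].copy();H[n],m=pads(I[n],150)
    H[n]=[(plane(C[n],h.reshape(-1,2),.003),h) for h in H[n]]
    L=[]
    for P,h in H[n]:
        r=cv2.minAreaRect(P[:,:2].astype(np.float32)*1000)
        pm=parts(I[n],h,m);ys,xs=np.nonzero(pm)
        M=cv2.moments(h);L.append((r[0][1],r,(M['m10']/M['m00'],M['m01']/M['m00'])))
        print(n,np.round(r[0],1),np.round(r[1],1),round(r[2],1),len(xs),end=' ')
        if len(xs)>20:
            q=plane(C[n],np.c_[xs,ys],.02)[:,:2]*1000;rr=cv2.minAreaRect(q.astype(np.float32));print(np.round(rr[0]),np.round(rr[1]),round(rr[2]),end='')
        print()
    H[n]=sorted(L,key=lambda l:l[0])
if len(H['top'])==len(H['side']):
    print(np.round(tri(C['top'],[l[2] for l in H['top']],C['side'],[l[2] for l in H['side']])*1000,1))
E
```

```text
top [434.9 354.3] [76.2 75.6] 13.9 0 
top [463.1  35.6] [76.4 76.5] 82.1 238 [458.  29.] [51. 62.] 82
top [ 462.6 -285. ] [76.9 76.1] 80.7 159 [ 457. -279.] [25. 47.] 79
top [ 490.1 -148.6] [77.6 77.6] 81.9 244 [ 486. -142.] [55. 44.] 42
top [512.8 179. ] [77.6 76.7] 0.2 74 [508. 181.] [29. 21.] 33
side [ 460.9 -281.7] [71.9 75.9] 80.5 208 [ 459. -293.] [37. 49.] 79
```

```bash
cat >> h.py <<'E'
from scipy.spatial.transform import Rotation as Ro
def go(s,xyz,ang=None):
    """xyz mm world TCP target; ang deg = world direction of the closing line (mod 180)"""
    q=np.array(s['tcp_rot']);R=Ro.from_quat(np.r_[q[1:],q[0]]).as_matrix()
    y=np.degrees(np.arctan2(R[1,1],R[0,1])); d=R.T@(np.array(xyz)-s['position']*1000)
    t=0 if ang is None else -((ang-y+90)%180-90)
    print('dp',np.round(d,1),'twist',round(np.radians(t),3),'yang',round(y,1),'j6',round(s['joint_positions'][5],2))
E
python3 - <<'E'
from station import *; from h import *
s=observe();c=camera_info('wrist');o=-c['R'].T@c['t'];print(o-s['position'],c['R'],c['fx'],c['k1'])
go(s,(430,-285,230),90);go(s,(463,-285,230),170)
E
```

```text
[-0.07983497 -0.0197325   0.14195259] [[-0.23810151  0.97123874  0.00172443]
 [ 0.92204583  0.22548313  0.31462494]
 [ 0.3051871   0.07650268 -0.9492145 ]] 279.2295859585741 -0.06413787316888633
dp [-349.6  245.2    0.8] twist 0.241 yang 103.8 j6 -0.26
dp [-381.6  237.3    0.8] twist -1.156 yang 103.8 j6 -0.26
```

{"api": "arm_command", "payload": {"increments": [{"jaw": 1,"dp": [-366,314,0],"twist": 0.24},{"jaw": 1,"dp": [-366,314,0],"twist": 0.24},{"jaw": 1,"dp": [-366,314,0],"twist": 0.24},{"jaw": 1,"dp": [-366,314,0],"twist": 0.24},{"jaw": 1,"dp": [-366,314,0],"twist": 0.24},{"jaw": 1,"dp": [-366,314,0],"twist": 0.24},{"jaw": 1,"dp": [-366,314,0],"twist": 0.24},{"jaw": 1,"dp": [-366,314,0],"twist": 0.24},{"jaw": 1,"dp": [-366,314,0],"twist": 0.24},{"jaw": 1,"dp": [-366,314,0],"twist": 0.24}]}}

```text
t: 1.1
position: [0.4307, -0.2122, 0.2312]
tcp_rot: [0.0, -0.001, 1.0, 0.0]
ft_force: [-1.0, -0.3, 0.1]
width: 0.085
finger_force: 0.0
```

{"api": "arm_command", "payload": {"increments": [{"jaw": 1,"dp": [0,0,0],"twist": 0},{"jaw": 1,"dp": [0,0,0],"twist": 0},{"jaw": 1,"dp": [0,0,0],"twist": 0}]}}

```text
t: 1.4
position: [0.429, -0.2151, 0.231]
tcp_rot: [-0.0, -0.0, 1.0, 0.0]
ft_force: [-0.6, 0.6, -0.4]
width: 0.0856
finger_force: 0.0
```

```bash
python3 - <<'E'
from station import *; from h import *
import pickle
s=observe();c=camera_info('wrist');im=capture('wrist');pickle.dump((s,c,im),open('w1.pkl','wb'))
cv2.imwrite('pics/w1.png',cv2.resize(im[:,:,::-1],(800,600),interpolation=2))
print(s['t'],s['position']);go(s,(430,60,230),90)
H,m=pads(im,600)
for h in H:
    r=cv2.minAreaRect(plane(c,h.reshape(-1,2),.003)[:,:2].astype(np.float32)*1000);print(np.round(r[0],1),np.round(r[1],1),round(r[2],1))
E
```

```text
1.4 [ 0.42900882 -0.21508295  0.23103133]
dp [ -1.  275.1   1.1] twist 0.0 yang 90.0 j6 -1.45
[510.5 165.1] [77.4 48.7] 2.1
[ 487.7 -148.4] [77.9 77.5] 81.8
[460.4  36.1] [75.7 76.8] 82.0
```

View pics/w1.png

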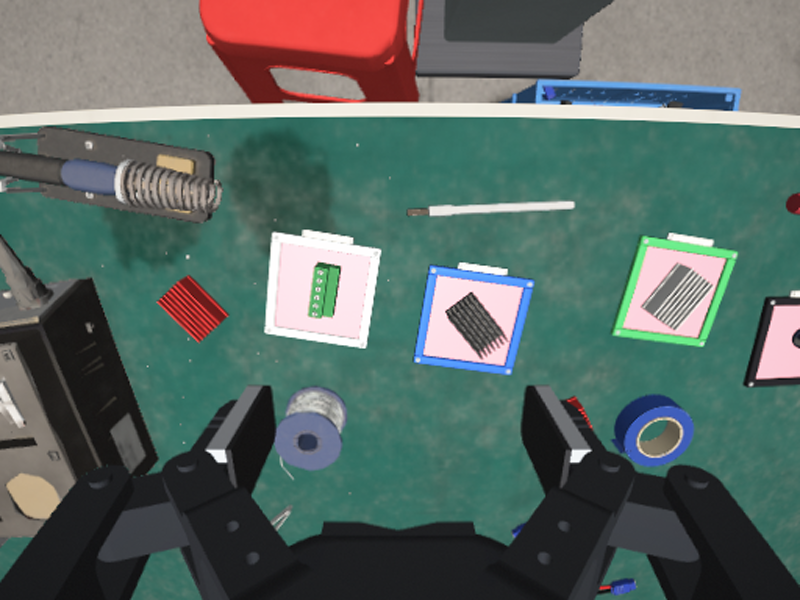

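The wrist view shows the block at (325,290), the black sink at (475,325) and the silver sink at (677,297). A red look-alike sits at (192,308). I'll take a second wrist view farther left.

{"api": "arm_command", "payload": {"increments": [{"jaw": 1,"dp": [0,240,0],"twist": 0},{"jaw": 1,"dp": [0,240,0],"twist": 0},{"jaw": 1,"dp": [0,240,0],"twist": 0},{"jaw": 1,"dp": [0,240,0],"twist": 0},{"jaw": 1,"dp": [0,240,0],"twist": 0},{"jaw": 1,"dp": [0,240,0],"twist": 0},{"jaw": 1,"dp": [0,240,0],"twist": 0},{"jaw": 1,"dp": [0,240,0],"twist": 0},{"jaw": 1,"dp": [0,240,0],"twist": 0}]}}

```text
t: 2.35
position: [0.4293, 0.0239, 0.2312]
tcp_rot: [-0.0, 0.001, 1.0, -0.0]
ft_force: [0.4, -0.1, -0.8]
width: 0.0856
finger_force: 0.0
```

```bash
python3 - <<'E'
from station import *; from h import *
import pickle
s=observe();c=camera_info('wrist');im=capture('wrist');pickle.dump((s,c,im),open('w2.pkl','wb'))
cv2.imwrite('pics/w2.png',cv2.resize(im[:,:,::-1],(800,600),interpolation=2))
print(s['t'],s['position'])
H,m=pads(im,600)
for h in H:
    r=cv2.minAreaRect(plane(c,h.reshape(-1,2),.003)[:,:2].astype(np.float32)*1000);print(np.round(r[0],1),np.round(r[1],1),round(r[2],1))
# enlarged crops of w1: each 300x300 x4 of block, black, silver
s,c,im=pickle.load(open('w1.pkl','rb'))
f=lambda I,x,y:cv2.resize(I[y:y+72,x:x+66,::-1],(396,432),interpolation=cv2.INTER_CUBIC)
s2,c2,im2=pickle.load(open('w2.pkl','rb'))
cv2.imwrite('pics/cropA.png',np.hstack([f(im,176,150),f(im,271,172)]))
E
```

```text
2.35 [0.42932565 0.02386181 0.23121472]
[510.2 178.4] [77.7 77.7] 1.1
[ 487.7 -148.3] [78.  77.8] 81.6
[467.3  35. ] [77.1 62.2] 82.0
[ 459.4 -284.4] [76.6 77.5] 80.6
[432.4 354.1] [76.1 74.9] 13.3
[378.8 172. ] [79.3 16.3] 85.8
```

View pics/w2.png

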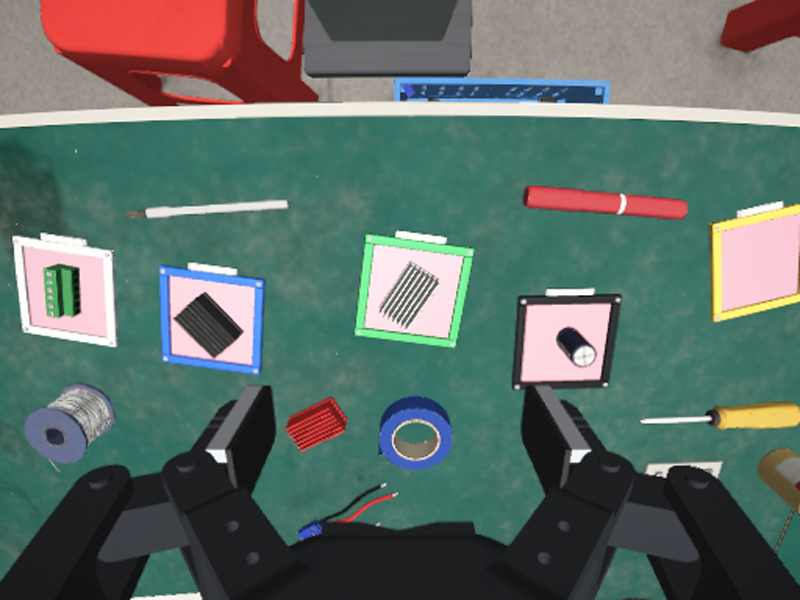

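View pics/cropA.png

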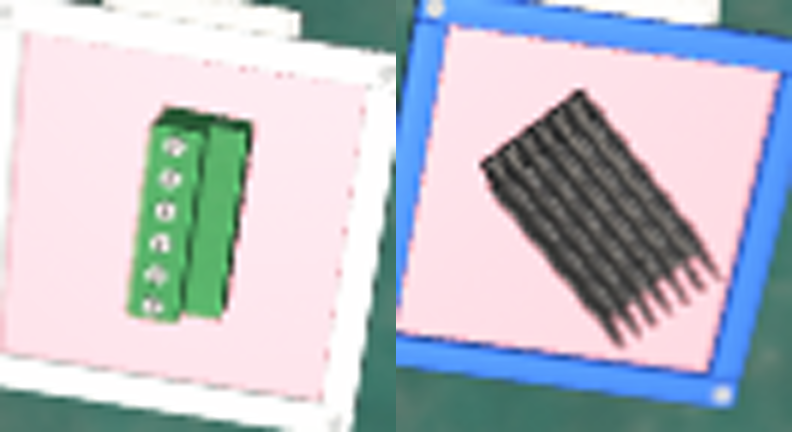

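w2 shows the block at (60,290), black sink (208,325), silver (410,295), capacitor (577,345, with its round top at 583,353) and an empty yellow tray at right. Crop A: the block's tall screw half is on the image's left side, and its corners run (160,120) to (130,316). The black sink's corners are at (580,90), (484,165), (620,345) and (718,278).

```bash
cat > meas.py <<'E'
from station import *; from h import *
import pickle
T=dict(green=(461,36),blue=(489,-148.5),white=(461,-284.5),yellow=(433.5,354.2),black=(511,178.7))
W={k:pickle.load(open(f'{k}.pkl','rb')) for k in('w1','w2')}
cen={}
for k,(s,c,im) in W.items():
    r,g,b=[im[:,:,i].astype(int) for i in range(3)]
    pink=((r-g>25)&(b-g>0)&(r>170)&(abs(r-b)<60)).astype(np.uint8)
    for n,(x,y) in T.items():
        q=c['R']@np.array([[x+dx,y+dy,3] for dx,dy in ((0,0),)]).T/1000+c['t'][:,None]
        # pocket mask: project a disc r=36 mm
        a=np.linspace(0,6.28,40);X=np.c_[x+37*np.cos(a),y+37*np.sin(a),3+0*a]/1000
        rv=cv2.Rodrigues(c['R'])[0];K=np.array([[c['fx'],0,c['cx']],[0,c['fy'],c['cy']],[0,0,1]])
        uv=cv2.projectPoints(X,rv,c['t'],K,np.array([c['k1'],0,0,0]))[0].reshape(-1,2)
        if uv.min()<0 or uv[:,0].max()>511: continue
        m=np.zeros(pink.shape,np.uint8);cv2.fillConvexPoly(m,uv.round().astype(int),1)
        m&=1-pink;m=cv2.morphologyEx(m,cv2.MORPH_OPEN,np.ones((3,3),np.uint8))
        cs=cv2.findContours(m,cv2.RETR_EXTERNAL,cv2.CHAIN_APPROX_NONE)[0]
        if not cs: continue
        h=max(cs,key=cv2.contourArea)
        if cv2.contourArea(h)<60: continue
        M=cv2.moments(h);cen[k,n]=(M['m10']/M['m00'],M['m01']/M['m00'])
        R=cv2.minAreaRect(plane(c,h.reshape(-1,2),.014)[:,:2].astype(np.float32)*1000)
        p=cv2.boxPoints(R);e=max((p[1]-p[0],p[2]-p[1]),key=np.linalg.norm)
        print(k,n,'c',np.round(R[0],1),'size',np.round(R[1],1),'long dir',round(np.degrees(np.arctan2(e[1],e[0]))%180,1))
for n in T:
    if ('w1',n) in cen and ('w2',n) in cen: print(n,'tri',np.round(tri(W['w1'][1],[cen['w1',n]],W['w2'][1],[cen['w2',n]])*1000,1))
c=W['w1'][1]
P=plane(c,[(176+x/6,150+y/6) for x,y in((160,120),(207,133),(180,322),(130,316))],.023)*1000
print('block tall corners',P[:,:2].round(1).tolist())
P=plane(c,[(271+(x-396)/6,172+y/6) for x,y in((580,90),(484,165),(620,345),(718,278))],.025)*1000
print('black corners',P[:,:2].round(1).tolist(),P.mean(0).round(1))
for n,(u1,u2) in dict(screwtop=((176+169.5/6,150+223/6),(53/1.5625,293/1.5625)),).items(): print(n,tri(c,[u1],W['w2'][1],[u2])*1000)
c2=W['w2'][1];u=(583/1.5625,353/1.5625);print('cap top @43',plane(c2,[u],.043)*1000)
E
python3 meas.py
```

```text
w1 green c [459.6  32.7] size [45.  51.1] long dir 147.4
w1 blue c [ 485.  -147.9] size [52.2 30.5] long dir 39.0
w1 white c [ 456.6 -282.4] size [70.8 69.3] long dir 88.5
w2 green c [450.6  29.1] size [54.1 69.6] long dir 142.2
w2 blue c [ 487.1 -146.1] size [50.5 41.1] long dir 39.9
w2 white c [ 455.6 -278.4] size [34.9 53.6] long dir 169.9
w2 black c [509.4 184.5] size [45.8 21.9] long dir 47.1
green tri [[454.4  30.7  15.5]]
blue tri [[ 486.8 -147.6    9.8]]
white tri [[ 456.3 -282.4    9.1]]
block tall corners [[430.8, -282.1], [433.7, -272.1], [477.0, -280.3], [475.6, -291.5]]
black corners [[453.1, -153.8], [470.4, -174.1], [514.2, -141.3], [497.6, -120.0]] [ 483.8 -147.3   25. ]
screwtop [[ 454.90721438 -281.96285376   19.88723298]]
cap top @43 [[501.73880309 179.08820933  43.        ]]
```

{"api": "arm_command", "payload": {"increments": [{"jaw": 0.4,"dp": [-30,8,111],"twist": 0.58},{"jaw": 0.4,"dp": [-30,8,111],"twist": 0.58},{"jaw": 0.4,"dp": [-30,8,111],"twist": 0.58},{"jaw": 0.4,"dp": [-30,8,111],"twist": 0.58},{"jaw": 0.4,"dp": [-30,8,111],"twist": 0.58},{"jaw": 0.4,"dp": [-30,8,111],"twist": 0.58}]}}

```text
t: 3.0
position: [0.4597, 0.0327, 0.1205]
tcp_rot: [0.0, 0.285, 0.959, 0.0]
ft_force: [0.6, -0.6, 0.2]
width: 0.0597
finger_force: 0.0
```

```bash
python3 - <<'E'
from station import *; from h import *
import pickle
s=observe();c=camera_info('wrist');im=capture('wrist');pickle.dump((s,c,im),open('w3.pkl','wb'))
cv2.imwrite('pics/w3.png',cv2.resize(im[150:384,120:400,::-1],(700,585),interpolation=2))
print(s['t'],s['position'],s['width'],s['joint_positions'][5]);go(s,(459,32,5),57)
E
```

```text
3.0 [0.45972067 0.03269937 0.12052403] 0.05968960303366356 -2.57381098054466
dp [  0.3  -1.  115.5] twist -0.002 yang 56.9 j6 -2.57
```

View pics/w3.png

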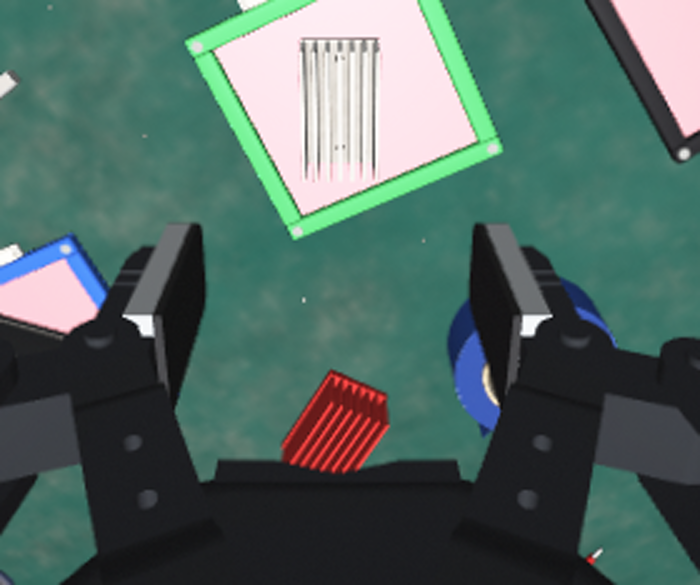

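Crop w3: the silver sink's top spans (302,38) to (379,180), aligned with the fingers.

```bash
python3 - <<'E'
from station import *; from h import *
import pickle
s,c,im=pickle.load(open('w3.pkl','rb'))
P=plane(c,[(120+x/2.5,150+y/2.5) for x,y in((302,38),(379,38),(379,180),(303,180))],.025)*1000
print(P.round(1),P.mean(0));P=P.mean(0);go(s,(P[0],P[1],5),None)
E
```

```text
[[428.5  37.8  25. ]
 [443.1  60.2  25. ]
 [488.7  31.7  25. ]
 [473.3   8.   25. ]] [458.39273829  34.41749634  25.        ]
dp [  2.1   0.7 115.5] twist 0.0 yang 56.9 j6 -2.57
```

{"api": "arm_command", "payload": {"increments": [{"jaw": 0.4,"dp": [1,1,45],"twist": 0},{"jaw": 0.4,"dp": [1,1,85],"twist": 0},{"jaw": 0.4,"dp": [1,1,105],"twist": 0},{"jaw": 0.4,"dp": [1,1,115],"twist": 0},{"jaw": 0.4,"dp": [1,1,115],"twist": 0},{"jaw": -0.4,"dp": [1,1,115],"twist": 0},{"jaw": -0.8,"dp": [1,1,115],"twist": 0},{"jaw": -0.8,"dp": [1,1,115],"twist": 0},{"jaw": -0.8,"dp": [1,1,115],"twist": 0},{"jaw": -0.8,"dp": [1,1,115],"twist": 0}], "squeeze": 40}}

```text
t: 4.05
position: [0.4603, 0.0351, 0.0068]
tcp_rot: [0.001, 0.285, 0.958, 0.001]
ft_force: [-0.9, -0.0, 6.0]
width: 0.029
finger_force: 41.1
```

{"api": "arm_command", "payload": {"increments": [{"jaw": -0.8,"dp": [0,0,0],"twist": 0},{"jaw": -0.8,"dp": [0,0,0],"twist": 0},{"jaw": -0.8,"dp": [0,0,-25],"twist": 0},{"jaw": -0.8,"dp": [0,0,-60],"twist": 0},{"jaw": -0.8,"dp": [0,0,-100],"twist": 0},{"jaw": -0.8,"dp": [0,0,-100],"twist": 0}]}}

```text
t: 4.65
position: [0.4628, 0.036, 0.1108]
tcp_rot: [0.005, 0.285, 0.959, 0.004]
ft_force: [0.6, -0.0, 0.2]
width: 0.0288
finger_force: 40.2
```

```bash
python3 - <<'E'
from station import *; from h import *
s=observe();print(s['t'],s['position'],s['width']);go(s,(433.5,354.2,105),70);go(s,(433.5,354.2,8));go(s,(433.5,354.2,8),13)
E
```

```text
4.65 [0.46283737 0.03601612 0.11084742] 0.02882705777375099
dp [198.4 250.4   6.9] twist -0.229 yang 56.9 j6 -2.58
dp [199.2 249.4 103.9] twist 0.0 yang 56.9 j6 -2.58
dp [199.2 249.4 103.9] twist 0.766 yang 56.9 j6 -2.58
```

{"api": "arm_command", "payload": {"increments": [{"jaw": -0.8,"dp": [199,250,0],"twist": -0.6},{"jaw": -0.8,"dp": [199,250,0],"twist": -0.6},{"jaw": -0.8,"dp": [199,250,0],"twist": -0.6},{"jaw": -0.8,"dp": [199,250,0],"twist": -0.6},{"jaw": -0.8,"dp": [199,250,0],"twist": -0.6},{"jaw": -0.8,"dp": [199,250,0],"twist": -0.6},{"jaw": -0.8,"dp": [199,250,0],"twist": -0.6},{"jaw": -0.8,"dp": [199,250,0],"twist": -0.6},{"jaw": -0.8,"dp": [199,250,0],"twist": -0.6},{"jaw": -0.8,"dp": [199,250,0],"twist": -0.6}]}}

```text
t: 5.65
position: [0.4292, 0.3512, 0.1051]
tcp_rot: [-0.0, -0.01, 1.0, -0.0]
ft_force: [-0.5, -0.3, -0.9]
width: 0.0293
finger_force: 40.2
```

```bash
python3 - <<'E'
from station import *; from h import *
s=observe();print(s['t'],s['position'],s['width']);go(s,(433.5,354.2,8))
E
```

```text
5.65 [0.42923132 0.35122598 0.10506851] 0.02930997611374004
dp [-4.4  3.  97.1] twist 0.0 yang 91.1 j6 -2.53
```

{"api": "arm_command", "payload": {"increments": [{"jaw": -0.8,"dp": [-4,3,40],"twist": 0},{"jaw": -0.8,"dp": [-4,3,75],"twist": 0},{"jaw": -0.8,"dp": [-4,3,92],"twist": 0},{"jaw": -0.8,"dp": [-4,3,97.5],"twist": 0},{"jaw": -0.8,"dp": [-4,3,97.5],"twist": 0},{"jaw": -0.8,"dp": [-4,3,97.5],"twist": 0},{"jaw": -0.1,"dp": [-4,3,97.5],"twist": 0},{"jaw": 0.2,"dp": [-4,3,97.5],"twist": 0},{"jaw": 0.3,"dp": [-4,3,97.5],"twist": 0},{"jaw": 0.3,"dp": [-4,3,97.5],"twist": 0}]}}

```text
t: 6.65
position: [0.4335, 0.356, 0.008]
tcp_rot: [0.0, -0.01, 1.0, 0.0]
ft_force: [-0.8, 0.0, -0.1]
width: 0.0555
finger_force: 0.0
```

{"api": "arm_command", "payload": {"increments": [{"jaw": 0.3,"dp": [0,0,-20],"twist": 0},{"jaw": 0.3,"dp": [0,0,-60],"twist": 0},{"jaw": 0.3,"dp": [0,0,-110],"twist": 0},{"jaw": 0.6,"dp": [0,0,-140],"twist": 0},{"jaw": 0.6,"dp": [0,0,-140],"twist": 0}]}}

```text
t: 7.15
position: [0.4355, 0.3584, 0.1534]
tcp_rot: [0.004, -0.011, 1.0, 0.004]
ft_force: [-0.6, 0.2, 0.1]
width: 0.068
finger_force: 0.0
```

```bash
python3 - <<'E'
from station import *; from h import *
s=observe();print(s['t'],s['position'],s['width'])
c=camera_info('wrist');im=capture('wrist');cv2.imwrite('pics/w4.png',cv2.resize(im[:,:,::-1],(640,480)))
go(s,(455.3,-277,120),169);go(s,(455.3,-277,7),169)
E
```

```text
7.15 [0.43545252 0.35841912 0.15341689] 0.06804215360899374
dp [  -5.7 -636.    28. ] twist -1.357 yang 91.3 j6 -2.53
dp [  -4.9 -636.9  141. ] twist -1.357 yang 91.3 j6 -2.53
```

View pics/w4.png

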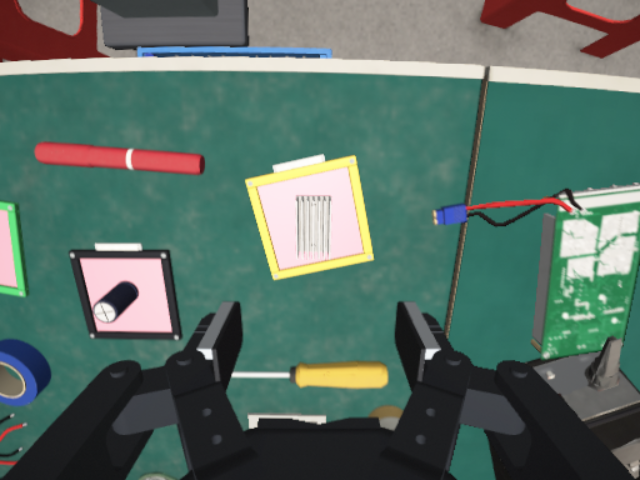

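w4 shows the silver sink upright in the middle of the yellow tray, at (313,225).

{"api": "arm_command", "payload": {"increments": [{"jaw": 0.6,"dp": [0,-440,0],"twist": -1.36},{"jaw": 0.6,"dp": [0,-440,0],"twist": -1.36},{"jaw": 0.6,"dp": [0,-440,0],"twist": -1.36},{"jaw": 0.6,"dp": [0,-440,0],"twist": -1.36},{"jaw": 0.6,"dp": [0,-440,0],"twist": -1.36},{"jaw": 0.6,"dp": [0,-440,0],"twist": -1.36},{"jaw": 0.6,"dp": [0,-440,0],"twist": -1.36},{"jaw": 0.6,"dp": [0,-440,0],"twist": -1.36},{"jaw": 0.6,"dp": [0,-440,0],"twist": -1.36},{"jaw": 0.6,"dp": [0,-440,0],"twist": -1.36}]}}

```text
t: 8.2
position: [0.4411, -0.0861, 0.1464]
tcp_rot: [-0.001, -0.638, 0.77, 0.001]
ft_force: [0.8, 0.5, -0.6]
width: 0.0682
finger_force: 0.0
```

```bash
python3 - <<'E'
from station import *; from h import *
s=observe();print(s['t'],s['position'],s['width'])
go(s,(455.3,-277,120),169)
E
```

```text
8.2 [ 0.44112878 -0.08611599  0.14643743] 0.06820867654010951
dp [184.9 -49.4  26.4] twist 0.006 yang 169.3 j6 -0.36
```

{"api": "arm_command", "payload": {"increments": [{"jaw": 0.6,"dp": [185,-49,26],"twist": 0},{"jaw": 0.6,"dp": [185,-49,26],"twist": 0},{"jaw": 0.6,"dp": [185,-49,26],"twist": 0},{"jaw": 0.6,"dp": [185,-49,26],"twist": 0},{"jaw": 0.6,"dp": [185,-49,26],"twist": 0},{"jaw": 0.4,"dp": [185,-49,26],"twist": 0},{"jaw": 0.4,"dp": [185,-49,26],"twist": 0}]}}

```text
t: 8.9
position: [0.455, -0.2741, 0.1209]
tcp_rot: [-0.001, -0.637, 0.771, 0.001]
ft_force: [-0.2, 0.1, -0.0]
width: 0.0596
finger_force: 0.0
```

```bash
python3 - <<'E'
from station import *; from h import *
import pickle
s=observe();c=camera_info('wrist');im=capture('wrist');pickle.dump((s,c,im),open('w5.pkl','wb'))
cv2.imwrite('pics/w5.png',cv2.resize(im[120:320,130:390,::-1],(780,600),interpolation=2))
print(s['t'],s['position'],s['width'],s['joint_positions'][5]);go(s,(455.3,-277,7),169)
E
```

```text
8.9 [ 0.45499495 -0.27412361  0.12094579] 0.05961507300256762 0.04754013817529521
dp [  2.8  -1.1 113.9] twist 0.002 yang 169.1 j6 0.05
```

View pics/w5.png

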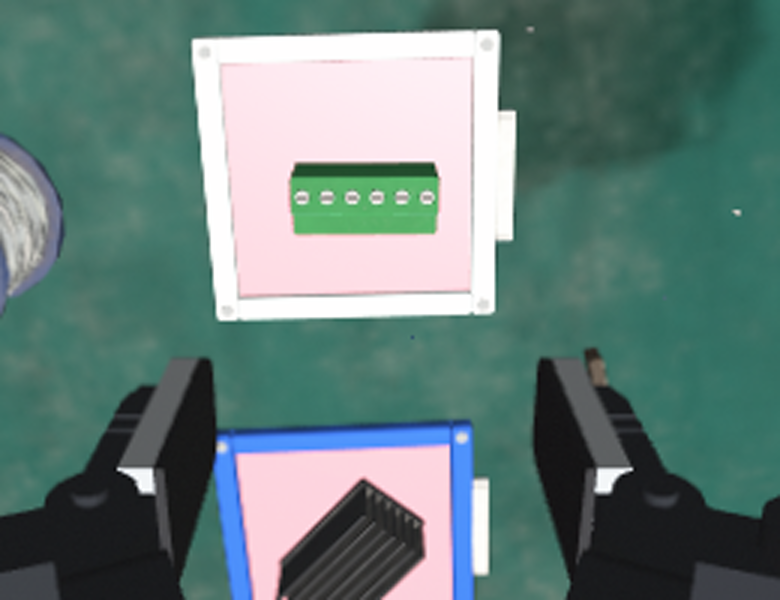

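w5: the block is aligned with the fingers. The top of its tall half spans (291,177) to (438,213) and its low half reaches down to y=235.

```bash
python3 - <<'E'
from station import *; from h import *
import pickle
s,c,im=pickle.load(open('w5.pkl','rb'))
f=lambda L,z:plane(c,[(130+x/3,120+y/3) for x,y in L],z)*1000
P=f(((291,177),(438,177),(436,213),(293,213)),.023);Q=f(((294,235),(436,235)),.015)
print(P.round(1),Q.round(1)); m=(P[:2].mean(0)+Q.mean(0))/2;print(m)
go(observe(),(m[0],m[1],7),169)
E
```

```text
[[ 474.7 -293.6   23. ]
 [ 431.9 -285.3   23. ]
 [ 434.3 -274.3   23. ]
 [ 476.6 -282.5   23. ]] [[ 479.1 -273.    15. ]
 [ 435.4 -264.5   15. ]]
[ 455.26446941 -279.07422577   19.        ]
dp [  5.2  -1.  114.4] twist 0.003 yang 169.2 j6 0.05
```

{"api": "arm_command", "payload": {"increments": [{"jaw": 0.4,"dp": [5,-1,45],"twist": 0},{"jaw": 0.4,"dp": [5,-1,85],"twist": 0},{"jaw": 0.4,"dp": [5,-1,105],"twist": 0},{"jaw": 0.4,"dp": [5,-1,115.5],"twist": 0},{"jaw": 0.4,"dp": [5,-1,115.5],"twist": 0},{"jaw": 0,"dp": [5,-1,115.5],"twist": 0},{"jaw": -0.3,"dp": [5,-1,115.5],"twist": 0},{"jaw": -0.3,"dp": [5,-1,115.5],"twist": 0},{"jaw": -0.3,"dp": [5,-1,115.5],"twist": 0},{"jaw": -0.3,"dp": [5,-1,115.5],"twist": 0}], "squeeze": 40}}

```text
t: 9.95
position: [0.4569, -0.2802, 0.0078]
tcp_rot: [0.001, -0.637, 0.771, -0.001]
ft_force: [-0.5, 3.6, 6.1]
width: 0.0437
finger_force: 41.4
```

{"api": "arm_command", "payload": {"increments": [{"jaw": -0.3,"dp": [0,0,0],"twist": 0},{"jaw": -0.3,"dp": [0,0,-25],"twist": 0},{"jaw": -0.3,"dp": [0,0,-60],"twist": 0},{"jaw": -0.3,"dp": [0,0,-90],"twist": 0},{"jaw": -0.3,"dp": [0,0,-90],"twist": 0},{"jaw": -0.3,"dp": [0,0,-90],"twist": 0}]}}

```text
t: 10.55
position: [0.4557, -0.28, 0.0971]
tcp_rot: [0.001, -0.637, 0.771, -0.001]
ft_force: [-0.1, 0.3, 0.4]
width: 0.0437
finger_force: 41.0
```

```bash
python3 - <<'E'
from station import *; from h import *
s=observe();print(s['t'],s['position'],s['width'],s['joint_positions'][5]);go(s,(461,36,97),90);go(s,(461,36,97))
E
```

```text
10.55 [ 0.45571053 -0.28001041  0.0970561 ] 0.04367807821005628 0.05755258550248905
dp [-311.3   54.7    0. ] twist 1.38 yang 169.1 j6 0.06
dp [-311.3   54.7    0. ] twist 0.0 yang 169.1 j6 0.06
```

{"api": "arm_command", "payload": {"increments": [{"jaw": -0.3,"dp": [-311,55,0],"twist": 0},{"jaw": -0.3,"dp": [-311,55,0],"twist": 0},{"jaw": -0.3,"dp": [-311,55,0],"twist": 0},{"jaw": -0.3,"dp": [-311,55,0],"twist": 0},{"jaw": -0.3,"dp": [-311,55,0],"twist": 0},{"jaw": -0.3,"dp": [-311,55,0],"twist": 0},{"jaw": -0.3,"dp": [-311,55,0],"twist": 0},{"jaw": -0.3,"dp": [-311,55,0],"twist": 0},{"jaw": -0.3,"dp": [-311,55,0],"twist": 0}]}}

```text
t: 11.45
position: [0.4595, 0.0355, 0.0953]
tcp_rot: [-0.001, -0.637, 0.771, 0.0]
ft_force: [0.9, 0.3, 0.1]
width: 0.044
finger_force: 41.0
```

```bash
python3 - <<'E'
from station import *; from h import *
s=observe();print(s['t'],s['position'],s['width'],s['joint_positions'][5]);go(s,(461,36,8.5))
E
```

```text
11.45 [0.45949468 0.03548095 0.09527747] 0.044003018966893875 -0.6202658725558845
dp [-0.9 -1.6 86.8] twist 0.0 yang 169.1 j6 -0.62
```

Now place it, then lift and head back to the silver sink in yellow.

{"api": "arm_command", "payload": {"increments": [{"jaw": -0.3,"dp": [0,-2,40],"twist": 0},{"jaw": -0.3,"dp": [0,-2,70],"twist": 0},{"jaw": -0.3,"dp": [0,-2,83],"twist": 0},{"jaw": -0.3,"dp": [0,-2,87.5],"twist": 0},{"jaw": -0.3,"dp": [0,-2,87.5],"twist": 0},{"jaw": -0.3,"dp": [0,-2,87.5],"twist": 0},{"jaw": 0.2,"dp": [0,-2,87.5],"twist": 0},{"jaw": 0.4,"dp": [0,-2,87.5],"twist": 0},{"jaw": 0.4,"dp": [0,-2,87.5],"twist": 0},{"jaw": 0.4,"dp": [0,-2,87.5],"twist": 0}]}}

```text
t: 12.45
position: [0.4625, 0.0354, 0.0089]
tcp_rot: [0.0, -0.637, 0.771, -0.0]
ft_force: [-0.1, 0.2, -0.3]
width: 0.06
finger_force: 0.0
```

{"api": "arm_command", "payload": {"increments": [{"jaw": 0.4,"dp": [0,0,-20],"twist": 0},{"jaw": 0.4,"dp": [0,0,-60],"twist": 0},{"jaw": 0.4,"dp": [0,0,-100],"twist": 0},{"jaw": 0.4,"dp": [0,0,-100],"twist": 0}]}}

```text
t: 12.85
position: [0.4661, 0.0367, 0.114]
tcp_rot: [0.006, -0.637, 0.77, -0.002]
ft_force: [-0.1, -0.4, -0.2]
width: 0.0597
finger_force: 0.0
```

```bash
python3 - <<'E'
from station import *; from h import *
s=observe();print(s['t'],s['position'],s['width'],s['joint_positions'][5]);go(s,(433.5,356,110),91.2)
E
```

```text
12.85 [0.46605793 0.0367277  0.11395676] 0.05971339514871099 -0.6181351388106686
dp [-307.5   91.8    4.8] twist 1.361 yang 169.2 j6 -0.62
```

{"api": "arm_command", "payload": {"increments": [{"jaw": 0.4,"dp": [-309,89,0],"twist": 1.36},{"jaw": 0.4,"dp": [-309,89,0],"twist": 1.36},{"jaw": 0.4,"dp": [-309,89,0],"twist": 1.36},{"jaw": 0.4,"dp": [-309,89,0],"twist": 1.36},{"jaw": 0.4,"dp": [-309,89,0],"twist": 1.36},{"jaw": 0.4,"dp": [-309,89,0],"twist": 1.36},{"jaw": 0.4,"dp": [-309,89,0],"twist": 1.36},{"jaw": 0.4,"dp": [-309,89,0],"twist": 1.36},{"jaw": 0.4,"dp": [-309,89,0],"twist": 1.36},{"jaw": 0.4,"dp": [-309,89,0],"twist": 1.36}]}}

```text
t: 13.85
position: [0.4327, 0.356, 0.1078]
tcp_rot: [-0.001, -0.009, 1.0, -0.001]
ft_force: [0.2, 0.2, 0.1]
width: 0.0597
finger_force: 0.0
```

```bash
python3 - <<'E'
from station import *; from h import *
s=observe();print(s['t'],s['position'],s['width'],s['joint_positions'][5]);go(s,(433.5,356,7),91.2)
E
```

```text
13.85 [0.43270981 0.35595134 0.10778612] 0.05965765478958475 -2.530679306640971
dp [-9.000e-01  1.000e-01  1.008e+02] twist -0.004 yang 91.0 j6 -2.53
```

{"api": "arm_command", "payload": {"increments": [{"jaw": 0.4,"dp": [-1,0,45],"twist": 0},{"jaw": 0.4,"dp": [-1,0,80],"twist": 0},{"jaw": 0.4,"dp": [-1,0,96],"twist": 0},{"jaw": 0.4,"dp": [-1,0,101],"twist": 0},{"jaw": 0.4,"dp": [-1,0,101],"twist": 0},{"jaw": -0.4,"dp": [-1,0,101],"twist": 0},{"jaw": -0.8,"dp": [-1,0,101],"twist": 0},{"jaw": -0.8,"dp": [-1,0,101],"twist": 0},{"jaw": -0.8,"dp": [-1,0,101],"twist": 0},{"jaw": -0.8,"dp": [-1,0,101],"twist": 0}], "squeeze": 40}}

```text
t: 14.85
position: [0.435, 0.3566, 0.0093]
tcp_rot: [0.001, -0.011, 1.0, 0.001]
ft_force: [-0.5, -0.3, 5.8]
width: 0.029
finger_force: 40.7
```

{"api": "arm_command", "payload": {"increments": [{"jaw": -0.8,"dp": [0,0,0],"twist": 0},{"jaw": -0.8,"dp": [0,0,-25],"twist": 0},{"jaw": -0.8,"dp": [0,0,-60],"twist": 0},{"jaw": -0.8,"dp": [0,0,-100],"twist": 0},{"jaw": -0.8,"dp": [0,0,-100],"twist": 0},{"jaw": -0.8,"dp": [0,0,-100],"twist": 0}]}}

```text
t: 15.45
position: [0.4343, 0.3558, 0.1087]
tcp_rot: [0.0, -0.01, 1.0, 0.001]
ft_force: [0.6, 0.3, -0.2]
width: 0.0291
finger_force: 39.9
```

{"api": "arm_command", "payload": {"increments": [{"jaw": -0.8,"dp": [0,-450,0],"twist": 0},{"jaw": -0.8,"dp": [0,-450,0],"twist": 0},{"jaw": -0.8,"dp": [0,-450,0],"twist": 0},{"jaw": -0.8,"dp": [0,-450,0],"twist": 0},{"jaw": -0.8,"dp": [0,-450,0],"twist": 0},{"jaw": -0.8,"dp": [0,-450,0],"twist": 0},{"jaw": -0.8,"dp": [0,-450,0],"twist": 0},{"jaw": -0.8,"dp": [0,-450,0],"twist": 0},{"jaw": -0.8,"dp": [0,-450,0],"twist": 0},{"jaw": -0.8,"dp": [0,-450,0],"twist": 0}]}}

```text
t: 16.45
position: [0.4415, -0.099, 0.1061]
tcp_rot: [-0.002, -0.006, 1.0, -0.0]
ft_force: [0.2, 0.2, 0.1]
width: 0.0293
finger_force: 40.0
```

```bash
python3 - <<'E'
from station import *; from h import *
s=observe();print(s['t'],s['position'],s['width'],s['joint_positions'][5]);go(s,(461,-284.5,107))
E
```

```text
16.45 [ 0.44152757 -0.09904157  0.10610603] 0.02931720613623773 -1.6990263414440652
dp [ -17.3 -185.7   -0.9] twist 0.0 yang 90.7 j6 -1.7
```

{"api": "arm_command", "payload": {"increments": [{"jaw": -0.8,"dp": [-17,-186,0],"twist": 0},{"jaw": -0.8,"dp": [-17,-186,0],"twist": 0},{"jaw": -0.8,"dp": [-17,-186,0],"twist": 0},{"jaw": -0.8,"dp": [-17,-186,0],"twist": 0},{"jaw": -0.8,"dp": [-17,-186,0],"twist": 0},{"jaw": -0.8,"dp": [-17,-186,0],"twist": 0},{"jaw": -0.8,"dp": [-17,-186,0],"twist": 0}]}}

```text
t: 17.15
position: [0.4638, -0.2786, 0.1068]
tcp_rot: [-0.001, -0.011, 1.0, 0.001]
ft_force: [-0.2, -0.0, -1.2]
width: 0.0288
finger_force: 40.1
```

```bash
python3 - <<'E'
from station import *; from h import *
s=observe();print(s['t'],s['position'],s['width'],s['joint_positions'][5]);go(s,(461,-284.5,10))
E
```

```text
17.15 [ 0.46384321 -0.2785827   0.10680973] 0.028796846961247426 -1.3074414341554719
dp [ 2.8 -6.  96.8] twist 0.0 yang 91.2 j6 -1.31
```

{"api": "arm_command", "payload": {"increments": [{"jaw": -0.8,"dp": [3,-6,40],"twist": 0},{"jaw": -0.8,"dp": [3,-6,75],"twist": 0},{"jaw": -0.8,"dp": [3,-6,92],"twist": 0},{"jaw": -0.8,"dp": [3,-6,97],"twist": 0},{"jaw": -0.8,"dp": [3,-6,97],"twist": 0},{"jaw": -0.8,"dp": [3,-6,97],"twist": 0},{"jaw": -0.1,"dp": [3,-6,97],"twist": 0},{"jaw": 0.2,"dp": [3,-6,97],"twist": 0},{"jaw": 0.3,"dp": [3,-6,97],"twist": 0},{"jaw": 0.3,"dp": [3,-6,97],"twist": 0}]}}

```text
t: 18.15
position: [0.4619, -0.286, 0.0111]
tcp_rot: [0.0, -0.01, 1.0, -0.0]
ft_force: [0.1, 1.0, -0.5]
width: 0.0556
finger_force: 0.0
```

{"api": "arm_command", "payload": {"increments": [{"jaw": 0.3,"dp": [0,0,-20],"twist": 0},{"jaw": 0.3,"dp": [0,0,-60],"twist": 0},{"jaw": 0.3,"dp": [0,0,-110],"twist": 0},{"jaw": 0.3,"dp": [0,0,-110],"twist": 0},{"jaw": 0.3,"dp": [0,0,-110],"twist": 0}]}}

```text
t: 18.65
position: [0.4624, -0.2861, 0.1224]
tcp_rot: [0.002, -0.01, 1.0, -0.0]
ft_force: [-1.2, 0.8, -0.5]
width: 0.0557
finger_force: 0.0
```

```bash
python3 - <<'E'
from station import *; from h import *
s=observe();print(s['t'],s['position'],s['width'],s['joint_positions'][5]);go(s,(470,110,120),90)
E
```

```text
18.65 [ 0.46238114 -0.28607223  0.12235513] 0.055702602431156205 -1.2942650161845608
dp [-15.7 395.8   2.1] twist 0.02 yang 91.2 j6 -1.29
```

{"api": "arm_command", "payload": {"increments": [{"jaw": 0.3,"dp": [-16,430,-20],"twist": 0},{"jaw": 0.3,"dp": [-16,430,-20],"twist": 0},{"jaw": 0.3,"dp": [-16,430,-20],"twist": 0},{"jaw": 0.3,"dp": [-16,430,-20],"twist": 0},{"jaw": 0.3,"dp": [-16,430,-20],"twist": 0},{"jaw": 0.3,"dp": [-16,430,-20],"twist": 0},{"jaw": 0.3,"dp": [-16,430,-20],"twist": 0},{"jaw": 0.3,"dp": [-16,430,-20],"twist": 0},{"jaw": 0.3,"dp": [-16,430,-20],"twist": 0},{"jaw": 0.3,"dp": [-16,430,-20],"twist": 0}]}}

```text
t: 19.65
position: [0.4686, 0.1475, 0.1397]
tcp_rot: [-0.0, -0.013, 1.0, -0.0]
ft_force: [-0.8, -0.9, -0.2]
width: 0.0552
finger_force: 0.0
```

```bash
python3 - <<'E'
from station import *; from h import *
import pickle
s=observe();c=camera_info('wrist');im=capture('wrist');pickle.dump((s,c,im),open('w6.pkl','wb'))
cv2.imwrite('pics/w6.png',cv2.resize(im[:,:,::-1],(800,600),interpolation=2))
print(s['t'],s['position'])
E
```

```text
19.65 [0.46861605 0.1474823  0.1396568 ]
```

View pics/w6.png

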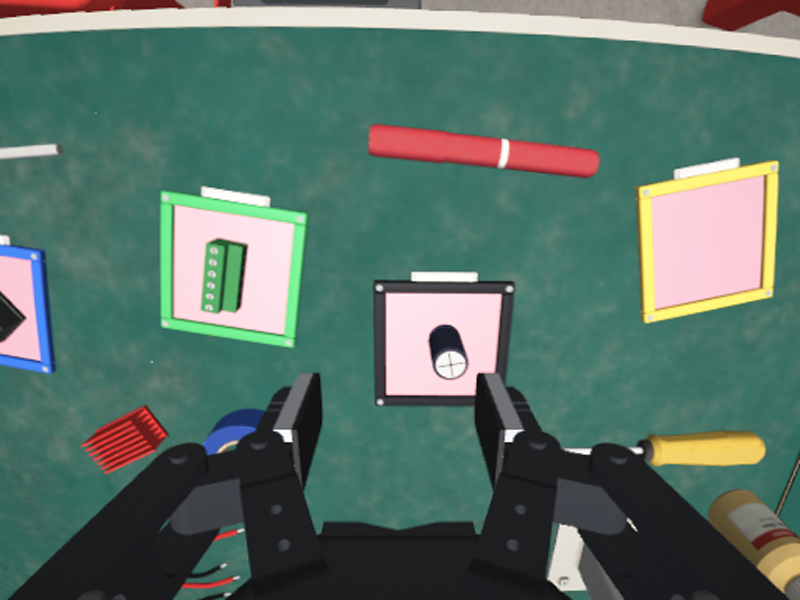

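w6: the block sits well in green at (225,275). The capacitor's top is at (450,365) and its foot at about (445,335).

```bash
python3 - <<'E'
from station import *; from h import *
import pickle
c=pickle.load(open('w6.pkl','rb'))[1];c2=pickle.load(open('w2.pkl','rb'))[1];k=1.5625
print(tri(c,[(450/k,365/k)],c2,[(583/k,353/k)])*1000)
P=plane(c,[(450/k,365/k)],.043)[0]*1000;print(P);s=observe()
go(s,(P[0],P[1],10),90)
E
```

```text
[[503.65716737 179.8394991   42.02470337]]
[504.64557572 179.85619174  43.        ]
dp [-37.8  33.5 129.2] twist 0.024 yang 91.4 j6 -2.18
```

{"api": "arm_command", "payload": {"increments": [{"jaw": 0.3,"dp": [-38,33,0],"twist": 0},{"jaw": 0.3,"dp": [-38,33,0],"twist": 0},{"jaw": 0.3,"dp": [-38,33,40],"twist": 0},{"jaw": 0.3,"dp": [-38,33,80],"twist": 0},{"jaw": 0.3,"dp": [-38,33,110],"twist": 0},{"jaw": 0.3,"dp": [-38,33,129],"twist": 0},{"jaw": 0.3,"dp": [-38,33,129],"twist": 0},{"jaw": -0.3,"dp": [-38,33,129],"twist": 0},{"jaw": -0.8,"dp": [-38,33,129],"twist": 0},{"jaw": -0.8,"dp": [-38,33,129],"twist": 0}], "squeeze": 40}}

```text
t: 20.7
position: [0.5069, 0.1785, 0.0132]
tcp_rot: [0.001, -0.01, 1.0, 0.001]
ft_force: [-0.1, 0.6, -0.4]
width: 0.0208
finger_force: 39.1
```

{"api": "arm_command", "payload": {"increments": [{"jaw": -0.9,"dp": [0,0,0],"twist": 0},{"jaw": -0.9,"dp": [0,0,0],"twist": 0},{"jaw": -0.9,"dp": [0,0,0],"twist": 0},{"jaw": -0.9,"dp": [0,0,-25],"twist": 0},{"jaw": -0.9,"dp": [0,0,-60],"twist": 0},{"jaw": -0.9,"dp": [0,0,-100],"twist": 0},{"jaw": -0.9,"dp": [0,0,-100],"twist": 0}]}}

```text
t: 21.4
position: [0.5092, 0.1801, 0.1175]
tcp_rot: [0.005, -0.011, 1.0, 0.003]
ft_force: [0.7, 0.1, 1.0]
width: 0.021
finger_force: 39.2
```

```bash
python3 - <<'E'
from station import *; from h import *
s=observe();print(s['t'],s['position'],s['width'],s['joint_positions'][5]);go(s,(433.5,354.2,110))
E
```

```text
21.4 [0.50923212 0.18012829 0.11747451] 0.021031685275321912 -2.19081637571284
dp [ 71.9 175.7   7.8] twist 0.0 yang 91.3 j6 -2.19
```

{"api": "arm_command", "payload": {"increments": [{"jaw": -0.9,"dp": [70,176,0],"twist": 0},{"jaw": -0.9,"dp": [70,176,0],"twist": 0},{"jaw": -0.9,"dp": [70,176,0],"twist": 0},{"jaw": -0.9,"dp": [70,176,0],"twist": 0},{"jaw": -0.9,"dp": [70,176,0],"twist": 0},{"jaw": -0.9,"dp": [70,176,0],"twist": 0},{"jaw": -0.9,"dp": [70,176,0],"twist": 0}]}}

```text
t: 22.1
position: [0.4322, 0.3517, 0.1113]
tcp_rot: [-0.001, -0.01, 1.0, -0.001]
ft_force: [-0.3, 0.2, -1.4]
width: 0.0209
finger_force: 39.3
```

```bash
python3 - <<'E'
from station import *; from h import *
s=observe();print(s['t'],s['position'],s['width'],s['joint_positions'][5]);go(s,(433.5,354.2,12.5))
E
```

```text
22.1 [0.43218397 0.35166472 0.11127048] 0.020868065557737993 -2.5242579987772795
dp [-1.5  2.6 98.8] twist 0.0 yang 91.1 j6 -2.52
```

{"api": "arm_command", "payload": {"increments": [{"jaw": -0.9,"dp": [-1,2,40],"twist": 0},{"jaw": -0.9,"dp": [-1,2,75],"twist": 0},{"jaw": -0.9,"dp": [-1,2,93],"twist": 0},{"jaw": -0.9,"dp": [-1,2,99],"twist": 0},{"jaw": -0.9,"dp": [-1,2,99],"twist": 0},{"jaw": -0.9,"dp": [-1,2,99],"twist": 0},{"jaw": -0.3,"dp": [-1,2,99],"twist": 0},{"jaw": 0.1,"dp": [-1,2,99],"twist": 0},{"jaw": 0.3,"dp": [-1,2,99],"twist": 0},{"jaw": 0.3,"dp": [-1,2,99],"twist": 0}]}}

```text
t: 23.1
position: [0.4335, 0.3546, 0.0129]
tcp_rot: [0.0, -0.01, 1.0, 0.0]
ft_force: [0.2, -0.1, 0.4]
width: 0.0554
finger_force: 0.0
```

{"api": "arm_command", "payload": {"increments": [{"jaw": 0.3,"dp": [0,0,-20],"twist": 0},{"jaw": 0.3,"dp": [0,0,-60],"twist": 0},{"jaw": 0.3,"dp": [0,0,-105],"twist": 0},{"jaw": 0.3,"dp": [0,0,-105],"twist": 0},{"jaw": 0.3,"dp": [0,0,-105],"twist": 0}]}}

```text
t: 23.6
position: [0.4336, 0.3552, 0.1191]
tcp_rot: [0.001, -0.01, 1.0, 0.001]
ft_force: [-1.2, -0.2, -1.3]
width: 0.0552
finger_force: 0.0
```

```bash
python3 - <<'E'
from station import *; from h import *
s=observe();print(s['t'],s['position'],s['width'],s['joint_positions'][5]);go(s,(485,-148,115),128)
E
```

```text
23.6 [0.43355802 0.35518772 0.11906179] 0.05518775731845406 -2.5251573815113373
dp [ -41.  -504.2    2.8] twist -0.643 yang 91.2 j6 -2.53
```

{"api": "arm_command", "payload": {"increments": [{"jaw": 0.4,"dp": [-30,-420,0],"twist": -0.64},{"jaw": 0.4,"dp": [-30,-420,0],"twist": -0.64},{"jaw": 0.4,"dp": [-30,-420,0],"twist": -0.64},{"jaw": 0.4,"dp": [-30,-420,0],"twist": -0.64},{"jaw": 0.4,"dp": [-30,-420,0],"twist": -0.64},{"jaw": 0.4,"dp": [-30,-420,0],"twist": -0.64},{"jaw": 0.4,"dp": [-30,-420,0],"twist": -0.64},{"jaw": 0.4,"dp": [-30,-420,0],"twist": -0.64},{"jaw": 0.4,"dp": [-30,-420,0],"twist": -0.64},{"jaw": 0.4,"dp": [-30,-420,0],"twist": -0.64}]}}

```text
t: 24.6
position: [0.4708, -0.0676, 0.1161]
tcp_rot: [-0.002, -0.322, 0.947, 0.0]
ft_force: [-1.0, 0.3, 0.3]
width: 0.0597
finger_force: 0.0
```

```bash
python3 - <<'E'
from station import *; from h import *
s=observe();print(s['t'],s['position'],s['width'],s['joint_positions'][5]);go(s,(485,-148,117),128)
E
```

```text
24.6 [ 0.47076981 -0.06757817  0.11610035] 0.05969468355825429 -1.1150706087632978
dp [ 37.7 -72.4  -0.9] twist -0.008 yang 127.6 j6 -1.12
```

{"api": "arm_command", "payload": {"increments": [{"jaw": 0.4,"dp": [38,-72,0],"twist": 0},{"jaw": 0.4,"dp": [38,-72,0],"twist": 0},{"jaw": 0.4,"dp": [38,-72,0],"twist": 0},{"jaw": 0.4,"dp": [38,-72,0],"twist": 0}]}}

```text
t: 25.0
position: [0.4855, -0.1447, 0.1165]
tcp_rot: [-0.001, -0.324, 0.946, 0.001]
ft_force: [0.1, 0.0, -0.9]
width: 0.0596
finger_force: 0.0
```

```bash
python3 - <<'E'
from station import *; from h import *
import pickle
s=observe();c=camera_info('wrist');im=capture('wrist');pickle.dump((s,c,im),open('w7.pkl','wb'))
cv2.imwrite('pics/w7.png',cv2.resize(im[120:320,130:390,::-1],(780,600),interpolation=2))
print(s['t'],s['position'],s['width'],s['joint_positions'][5])
E
```

```text
25.0 [ 0.48545664 -0.14474777  0.11646318] 0.059629821734589195 -0.9416881313513831
```

View pics/w7.png

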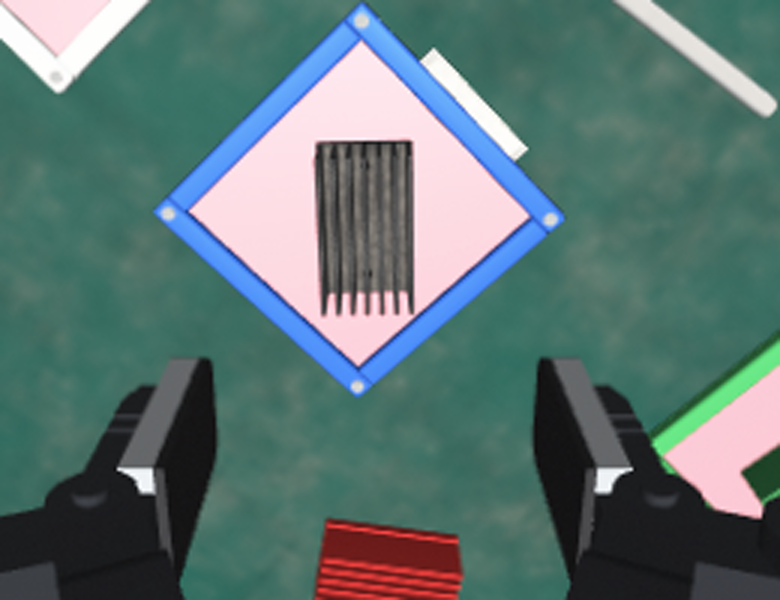

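w7: the black sink is aligned with the fingers, and its top spans (318,148) to (412,312).

```bash
python3 - <<'E'
from station import *; from h import *
import pickle
s,c,im=pickle.load(open('w7.pkl','rb'))
P=plane(c,[(130+x/3,120+y/3) for x,y in ((318,148),(411,148),(412,312),(323,312))],.025)*1000
m=P.mean(0);print(P.round(1),m);go(observe(),(m[0],m[1],7))
E
```

```text
[[ 473.6 -173.    25. ]
 [ 457.3 -152.    25. ]
 [ 497.2 -119.8   25. ]
 [ 513.8 -141.3   25. ]] [ 485.46588241 -146.502777     25.        ]
dp [  1.3  -1.9 109.7] twist 0.0 yang 127.9 j6 -0.94
```

{"api": "arm_command", "payload": {"increments": [{"jaw": 0.4,"dp": [1,-2,45],"twist": 0},{"jaw": 0.4,"dp": [1,-2,85],"twist": 0},{"jaw": 0.4,"dp": [1,-2,104],"twist": 0},{"jaw": 0.4,"dp": [1,-2,110],"twist": 0},{"jaw": 0.4,"dp": [1,-2,110],"twist": 0},{"jaw": -0.4,"dp": [1,-2,110],"twist": 0},{"jaw": -0.8,"dp": [1,-2,110],"twist": 0},{"jaw": -0.8,"dp": [1,-2,110],"twist": 0},{"jaw": -0.8,"dp": [1,-2,110],"twist": 0},{"jaw": -0.8,"dp": [1,-2,110],"twist": 0}], "squeeze": 40}}

```text
t: 26.05
position: [0.488, -0.1469, 0.0094]
tcp_rot: [0.002, -0.325, 0.946, -0.001]
ft_force: [-0.3, 2.7, 6.2]
width: 0.0292
finger_force: 40.9
```

{"api": "arm_command", "payload": {"increments": [{"jaw": -0.8,"dp": [0,0,0],"twist": 0},{"jaw": -0.8,"dp": [0,0,-25],"twist": 0},{"jaw": -0.8,"dp": [0,0,-60],"twist": 0},{"jaw": -0.8,"dp": [0,0,-100],"twist": 0},{"jaw": -0.8,"dp": [0,0,-100],"twist": 0},{"jaw": -0.8,"dp": [0,0,-100],"twist": 0}]}}

```text
t: 26.65
position: [0.487, -0.1469, 0.109]
tcp_rot: [0.002, -0.324, 0.946, -0.0]
ft_force: [-0.3, 0.1, -0.9]
width: 0.0289
finger_force: 40.1
```

```bash
python3 - <<'E'
from station import *; from h import *
s=observe();print(s['t'],s['position'],s['width'],s['joint_positions'][5]);go(s,(511,178.7,107))
E
```

```text
26.65 [ 0.48700419 -0.14693319  0.10900359] 0.028871452486983123 -0.9364430695375321
dp [-218.6  242.5    2.2] twist 0.0 yang 127.8 j6 -0.94
```

{"api": "arm_command", "payload": {"increments": [{"jaw": -0.8,"dp": [-219,242,0],"twist": 0},{"jaw": -0.8,"dp": [-219,242,0],"twist": 0},{"jaw": -0.8,"dp": [-219,242,0],"twist": 0},{"jaw": -0.8,"dp": [-219,242,0],"twist": 0},{"jaw": -0.8,"dp": [-219,242,0],"twist": 0},{"jaw": -0.8,"dp": [-219,242,0],"twist": 0},{"jaw": -0.8,"dp": [-219,242,0],"twist": 0},{"jaw": -0.8,"dp": [-219,242,0],"twist": 0},{"jaw": -0.8,"dp": [-219,242,0],"twist": 0},{"jaw": -0.8,"dp": [-219,242,0],"twist": 0}]}}

```text
t: 27.65
position: [0.5103, 0.1771, 0.1068]
tcp_rot: [-0.001, -0.324, 0.946, -0.0]
ft_force: [-0.6, 0.3, -0.2]
width: 0.0294
finger_force: 40.1
```

```bash
python3 - <<'E'
from station import *; from h import *
s=observe();print(s['t'],s['position'],s['width'],s['joint_positions'][5]);go(s,(511,178.7,10))
E
```

```text
27.65 [0.51026315 0.17711345 0.10678676] 0.02935336419759401 -1.5452949169136545
dp [-1.8  0.8 96.8] twist 0.0 yang 127.8 j6 -1.55
```

{"api": "arm_command", "payload": {"increments": [{"jaw": -0.8,"dp": [-1,0,40],"twist": 0},{"jaw": -0.8,"dp": [-1,0,75],"twist": 0},{"jaw": -0.8,"dp": [-1,0,92],"twist": 0},{"jaw": -0.8,"dp": [-1,0,98],"twist": 0},{"jaw": -0.8,"dp": [-1,0,98],"twist": 0},{"jaw": -0.8,"dp": [-1,0,98],"twist": 0},{"jaw": -0.1,"dp": [-1,0,98],"twist": 0},{"jaw": 0.2,"dp": [-1,0,98],"twist": 0},{"jaw": 0.3,"dp": [-1,0,98],"twist": 0},{"jaw": 0.3,"dp": [-1,0,98],"twist": 0}]}}

```text
t: 28.65
position: [0.512, 0.1791, 0.0099]
tcp_rot: [0.0, -0.324, 0.946, 0.0]
ft_force: [-0.3, -0.4, 0.1]
width: 0.0555
finger_force: 0.0
```

{"api": "arm_command", "payload": {"increments": [{"jaw": 0.3,"dp": [0,0,-20],"twist": 0},{"jaw": 0.3,"dp": [0,0,-60],"twist": 0},{"jaw": 0.3,"dp": [0,0,-105],"twist": 0},{"jaw": 0.3,"dp": [0,0,-125],"twist": 0},{"jaw": 0.3,"dp": [0,0,-125],"twist": 0}]}}

```text
t: 29.15
position: [0.5139, 0.1804, 0.1388]
tcp_rot: [0.004, -0.325, 0.946, 0.001]
ft_force: [0.4, 0.4, 0.0]
width: 0.0554
finger_force: 0.0
```

```bash
python3 - <<'E'
from station import *; from h import *
s=observe();print(s['t'],s['position'],s['width'],s['joint_positions'][5]);go(s,(433.5,354.4,130),91)
E
```

```text
29.15 [0.51390703 0.18037787 0.13875231] 0.05538505469813904 -1.545600595590614
dp [-43.4 186.7   9. ] twist 0.644 yang 127.9 j6 -1.55
```

Now to the capacitor in yellow.

{"api": "arm_command", "payload": {"increments": [{"jaw": 0.3,"dp": [-43,186,0],"twist": 0.64},{"jaw": 0.3,"dp": [-43,186,0],"twist": 0.64},{"jaw": 0.3,"dp": [-43,186,0],"twist": 0.64},{"jaw": 0.3,"dp": [-43,186,0],"twist": 0.64},{"jaw": 0.3,"dp": [-43,186,0],"twist": 0.64},{"jaw": 0.3,"dp": [-43,186,0],"twist": 0.64},{"jaw": 0.3,"dp": [-43,186,0],"twist": 0.64}]}}

```text
t: 29.85
position: [0.4312, 0.3516, 0.1337]
tcp_rot: [-0.001, -0.011, 1.0, -0.001]
ft_force: [-0.1, -0.3, -0.2]
width: 0.0555
finger_force: 0.0
```

```bash
python3 - <<'E'
from station import *; from h import *
s=observe();c=camera_info('wrist');im=capture('wrist');cv2.imwrite('pics/w8.png',cv2.resize(im[:,:,::-1],(640,480)))
print(s['t'],s['position'],s['width'],s['joint_positions'][5]);go(s,(433.5,354.4,12),91)
E
```

```text
29.85 [0.43124996 0.35161564 0.1337353 ] 0.05549044779222217 -2.523104353552887
dp [ -2.5   2.9 121.7] twist 0.005 yang 91.3 j6 -2.52
```

View pics/w8.png

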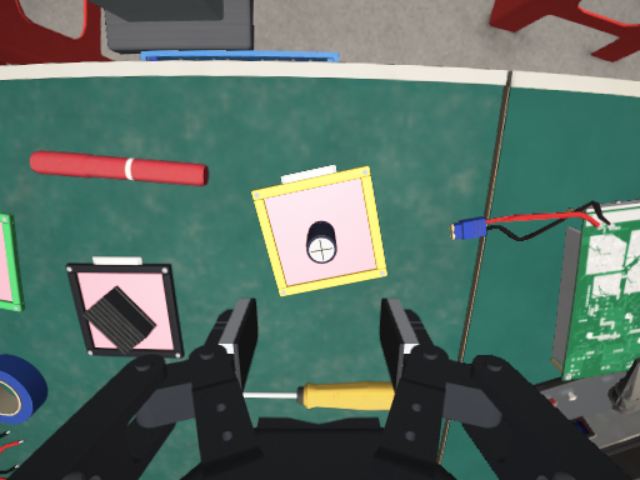

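w8: the capacitor stands upright in yellow at (320,245) between the fingers, and the black sink lies in the black tray at (120,318).

{"api": "arm_command", "payload": {"increments": [{"jaw": 0.3,"dp": [-1,2,40],"twist": 0},{"jaw": 0.3,"dp": [-1,2,80],"twist": 0},{"jaw": 0.3,"dp": [-1,2,110],"twist": 0},{"jaw": 0.3,"dp": [-1,2,122],"twist": 0},{"jaw": 0.3,"dp": [-1,2,122],"twist": 0},{"jaw": -0.3,"dp": [-1,2,122],"twist": 0},{"jaw": -0.9,"dp": [-1,2,122],"twist": 0},{"jaw": -0.9,"dp": [-1,2,122],"twist": 0},{"jaw": -0.9,"dp": [-1,2,122],"twist": 0},{"jaw": -0.9,"dp": [-1,2,122],"twist": 0}], "squeeze": 40}}

```text
t: 30.9
position: [0.4335, 0.3553, 0.0147]
tcp_rot: [0.001, -0.011, 1.0, 0.001]
ft_force: [-0.1, -1.6, 6.7]
width: 0.0207
finger_force: 39.5
```

{"api": "arm_command", "payload": {"increments": [{"jaw": -0.9,"dp": [0,0,0],"twist": 0},{"jaw": -0.9,"dp": [0,0,0],"twist": 0},{"jaw": -0.9,"dp": [0,0,-25],"twist": 0},{"jaw": -0.9,"dp": [0,0,-60],"twist": 0},{"jaw": -0.9,"dp": [0,0,-100],"twist": 0},{"jaw": -0.9,"dp": [0,0,-100],"twist": 0}]}}

```text
t: 31.5
position: [0.4352, 0.3575, 0.1191]
tcp_rot: [0.004, -0.011, 1.0, 0.005]
ft_force: [0.8, 0.2, 0.2]
width: 0.021
finger_force: 39.3
```

{"api": "arm_command", "payload": {"increments": [{"jaw": -0.9,"dp": [-40,-420,0],"twist": 0},{"jaw": -0.9,"dp": [-40,-420,0],"twist": 0},{"jaw": -0.9,"dp": [-40,-420,0],"twist": 0},{"jaw": -0.9,"dp": [-40,-420,0],"twist": 0},{"jaw": -0.9,"dp": [-40,-420,0],"twist": 0},{"jaw": -0.9,"dp": [-40,-420,0],"twist": 0},{"jaw": -0.9,"dp": [-40,-420,0],"twist": 0},{"jaw": -0.9,"dp": [-40,-420,0],"twist": 0},{"jaw": -0.9,"dp": [-40,-420,0],"twist": 0},{"jaw": -0.9,"dp": [-40,-420,0],"twist": 0}]}}

```text
t: 32.5
position: [0.481, -0.0671, 0.1125]
tcp_rot: [-0.0, -0.008, 1.0, 0.0]
ft_force: [-0.6, 0.3, -0.2]
width: 0.021
finger_force: 39.4
```

```bash
python3 - <<'E'
from station import *; from h import *
s=observe();print(s['t'],s['position'],s['width'],s['joint_positions'][5]);go(s,(489,-148.5,112))
E
```

```text
32.5 [ 0.48097866 -0.06710442  0.11248714] 0.02095461037409636 -1.7512388300500834
dp [ -6.7 -81.5   0.5] twist 0.0 yang 90.9 j6 -1.75
```

{"api": "arm_command", "payload": {"increments": [{"jaw": -0.9,"dp": [-7,-81,0],"twist": 0},{"jaw": -0.9,"dp": [-7,-81,0],"twist": 0},{"jaw": -0.9,"dp": [-7,-81,0],"twist": 0},{"jaw": -0.9,"dp": [-7,-81,0],"twist": 0},{"jaw": -0.9,"dp": [-7,-81,0],"twist": 0}]}}

```text
t: 33.0
position: [0.4899, -0.1445, 0.1127]
tcp_rot: [-0.0, -0.011, 1.0, 0.0]
ft_force: [0.4, 0.4, 0.4]
width: 0.0208
finger_force: 39.5
```

```bash
python3 - <<'E'
from station import *; from h import *
s=observe();print(s['t'],s['position'],s['width'],s['joint_positions'][5]);go(s,(489,-148.5,14.5))
E
```

```text
33.0 [ 0.48991871 -0.14446169  0.11271138] 0.020840088706244188 -1.5797670067476248
dp [ 1.  -4.  98.2] twist 0.0 yang 91.3 j6 -1.58
```

{"api": "arm_command", "payload": {"increments": [{"jaw": -0.9,"dp": [1,-3,40],"twist": 0},{"jaw": -0.9,"dp": [1,-3,75],"twist": 0},{"jaw": -0.9,"dp": [1,-3,93],"twist": 0},{"jaw": -0.9,"dp": [1,-3,98.5],"twist": 0},{"jaw": -0.9,"dp": [1,-3,98.5],"twist": 0},{"jaw": -0.9,"dp": [1,-3,98.5],"twist": 0},{"jaw": -0.3,"dp": [1,-3,98.5],"twist": 0},{"jaw": 0.1,"dp": [1,-3,98.5],"twist": 0},{"jaw": 0.3,"dp": [1,-3,98.5],"twist": 0},{"jaw": 0.3,"dp": [1,-3,98.5],"twist": 0}]}}

```text
t: 34.0
position: [0.4892, -0.1486, 0.0144]
tcp_rot: [0.0, -0.01, 1.0, 0.0]
ft_force: [-0.6, 0.2, 0.0]
width: 0.0554
finger_force: 0.0
```

{"api": "arm_command", "payload": {"increments": [{"jaw": 0.3,"dp": [0,0,-20],"twist": 0},{"jaw": 0.3,"dp": [0,0,-60],"twist": 0},{"jaw": 0.3,"dp": [0,0,-110],"twist": 0},{"jaw": 0.3,"dp": [0,0,-160],"twist": 0},{"jaw": 0.3,"dp": [60,30,-210],"twist": 0},{"jaw": 0.3,"dp": [60,80,-220],"twist": 0},{"jaw": 0.3,"dp": [60,100,-220],"twist": 0},{"jaw": 0.3,"dp": [60,100,-220],"twist": 0}]}}

```text
t: 34.8
position: [0.4269, -0.0471, 0.2366]
tcp_rot: [0.003, -0.013, 1.0, 0.001]
ft_force: [0.8, -0.6, -0.1]
width: 0.0558
finger_force: 0.0
```

```bash
python3 - <<'E'
from station import *; from h import *
import pickle
s=observe();c=camera_info('wrist');im=capture('wrist');pickle.dump((s,c,im),open('w9.pkl','wb'))
cv2.imwrite('pics/w9.png',cv2.resize(im[:,:,::-1],(800,600),interpolation=2));print(s['t'],s['position'],s['width'])
E
```

```text
34.8 [ 0.42689721 -0.04705944  0.23660475] 0.055754555473792045
```

View pics/w9.png

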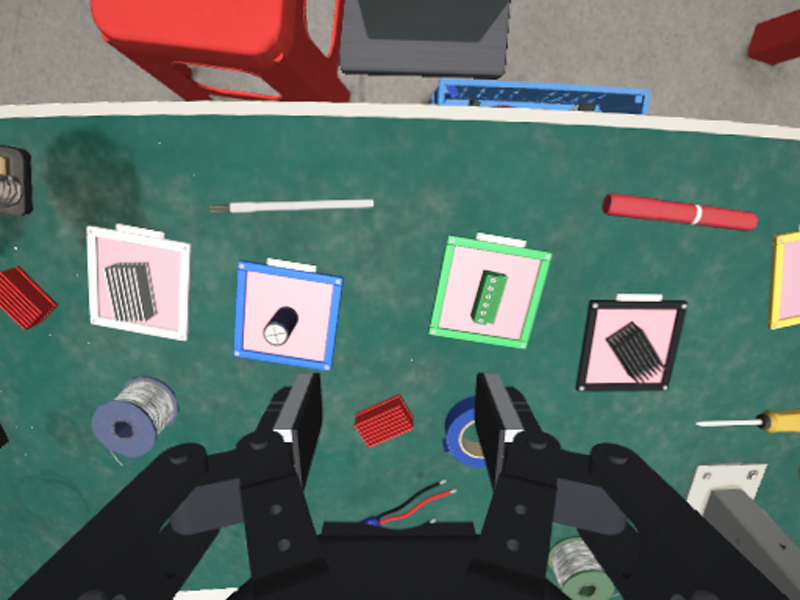

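w9 shows every part in its own tray: silver top at (129,292), capacitor top at (276,333), block at (490,298) and black top at (635,350). I'll check the centring in numbers.

```bash
python3 - <<'E'
from h import *
import pickle
s,c,im=pickle.load(open('w9.pkl','rb'));k=1.5625
for n,u,z,t in(('silver',(129,292),.025,(461,-284.5)),('cap',(276,333),.043,(489,-148.5)),('block',(490,298),.019,(461,36)),('black',(635,350),.025,(511,178.7))):
    p=plane(c,[np.array(u)/k],z)[0,:2]*1000;print(n,p.round(1),(p-t).round(1))
E
```

```text
silver [ 459.6 -279.7] [-1.4  4.8]
cap [ 486.6 -147.1] [-2.4  1.4]
block [459.2  34.1] [-1.8 -1.9]
black [503.3 170.3] [-7.7 -8.4]
```

```bash
python3 - <<'E'
import pickle,cv2
im=pickle.load(open('w9.pkl','rb'))[2]
cv2.imwrite('pics/w9c.png',cv2.resize(im[185:255,365:445,::-1],(640,560),interpolation=cv2.INTER_CUBIC))
E
```

```text
(no output)
```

View pics/w9c.png

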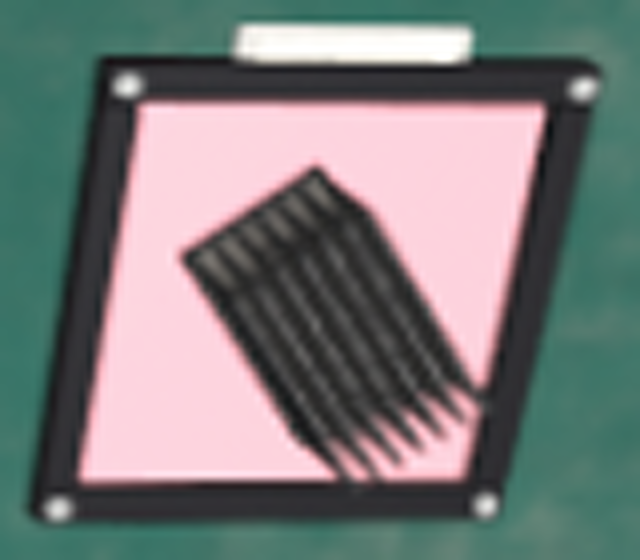

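The crop shows the sink's top corners at (225,298), (372,212), (485,400) and (350,480). Its base's far corners are at (183,258) and (317,167). So my first click on it was off centre.

```bash
python3 - <<'E'
from h import *
import pickle
c=pickle.load(open('w9.pkl','rb'))[1];f=lambda L,z:(plane(c,[(365+x/8,185+y/8) for x,y in L],z)[:,:2]*1000)
T=f(((225,298),(372,212),(485,400),(350,480)),.025);B=f(((183,258),(317,167)),.003);R=f(((127,84),(583,88),(485,505),(58,508)),.006)
print(T.round(1),T.mean(0),B,R.mean(0))
E
```

```text
[[501.  150.2]
 [484.2 173.7]
 [520.3 203.2]
 [536.8 181.1]] [510.56339259 177.07348338] [[502.80280524 153.05323126]
 [484.21443198 175.17932648]] [510.26815077 178.68901804]
```

The black sink is within 2 mm of its tray's middle. I'm handing in.

```bash
python3 -c "
from station import *
print(job_done())"
```

```text
the job is handed in; nothing more can be done
None
```

I handed the job in with all four components upright in the trays of their own colours. In the last picture each was within about 5 mm of its tray's middle, and the run took about 35 s of the 138 s allowed.

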